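Pull the filter cassette of the table-top air cleaner

TASK

The air cleaner on the craft table needs its filter looked at: turn both orange wing knobs counter-clockwise to their end stops so that their orange tabs swing off the cassette, then pinch the cassette's two blue side catches together and lift the cassette up, upright, until its underside is well clear above the air cleaner. Finish while holding it there in the fingers, still and with both catches pinched; do not put it down or let go, and leave the bowl, the cup and the jar beside the cleaner where they stand.

Things in the scene. Friction and masses are not known exactly. Their poses are not given: they have to be found in the camera images.
- unit: White table-top air cleaner fixed to the table, 290 (x) x 130 (y) x 80 mm high; its flat top is the deck. Origin: centre of its underside, on the table; z up. In the middle of the deck a well 124 (x) x 50 (y) mm, 60 mm deep, holds the cassette with 2 mm play in x, 1.5 mm in y; on the deck at x = +88 and -88 mm (y = 0) stand the knobs. Apart from these the deck is flat.
- knob_a (a joint): Turn of the orange wing knob at the unit's x = +88 mm, rad: 0 = locked, its orange tab (40 mm from the axis, 14 mm wide) reaching over the cassette's end; grows counter-clockwise seen from above to a rigid end stop at 1.4 = open. Starts at 0 to 0.2; stays where it is left (friction about 0.06 N m, no spring). The tab is off the cassette from about 1.1.
- knob_b (a joint): The same for the other, equal orange wing knob, at the unit's x = -88 mm: 0 = locked, counter-clockwise from above to the end stop at 1.4 rad = open.
- knob_a_grip (a point): Point on the vertical axis of knob a, 110 mm above the table, the height to grip. The wing is an upright bar 34 mm long, 12 mm thick, from 86 to 122 mm above the table; under it, up to 87 mm, lie a disc of 17 mm radius and the tab. The point turns with the knob: x along the wing and tab (from the axis to the tab's tip), y across the 12 mm.
- knob_b_grip (a point): The same point and axes on knob b.
- cassette: Loose grey filter cassette of 0.18 to 0.34 kg in the well, axes along the unit's. Origin: centre of its underside, 20 mm above the table when home. 120 (x) x 47 (y) mm, its rim flush with the deck, 60 mm above its origin. In the middle of its top a grey post 20 (x) x 22 (y) mm rises to 98 mm above its origin, between two blue catch paddles at its +y and -y sides.
- cassette_grip (a point): Midway between the catch paddles at the height to pinch them, 86 mm above the cassette's origin, 106 mm above the table when home; axes as the cassette's: pinch along y. Paddles 26 mm wide (x), 83 to 124 mm above the table when home, outer faces 50 mm apart at rest, 38 mm fully pinched. Unpinched, a tooth below each hooks under the deck and holds the cassette in.
- cassette_foot (a point): Centre of the cassette's underside (its origin), 20 mm above the table when home; axes as the cassette's.
- catch_a (a joint): Inward travel of the blue catch on the cassette's +y side, m: 0 at rest, 0.006 pinched fully home; from 0.004 the tooth is free of the deck. A spring pushes it out with 3 N at rest, 8 N fully pinched.
- catch_b (a joint): The same for the catch on the cassette's -y side.
- bowl: Bystander: loose white bowl 116 mm across, 42 mm high; origin at the centre of its underside.
- cup: Bystander: loose clear cup 68 mm across, 60 mm high; origin at the centre of its underside.
- jar: Bystander: loose jar with a yellow cap, 52 mm across, 65 mm high; origin at the centre of its underside.
Not all that is in view belongs to the job. Of the things that look like the cassette, the largest one is meant.

How it is judged:
On the way, in this order (a step that is already met when the one before it is completed fails the run):
1. both knobs are turned to their end stops while the cassette is still home (value of joint each of knob_a, knob_b above 1.25 rad and z of cassette_foot in the frame of unit below 0.03 m), for 0.2 s.
2. the cassette is held by its pinched catches, its underside above the deck (z of cassette_foot in the frame of unit above 0.1 m and value of joint each of catch_a, catch_b above 0.003 m and contact force between the fingers and cassette above 2 N and contact force between cassette and unit below 0.3 N), for 0.2 s.
At the end, for the whole second after the job is handed in: Both knobs at 1.25 rad or more; fingers hold the cassette (over 2 N), both catches pinched over 3 mm; its underside 20 mm or more above the deck, not touching the unit, within 0.35 rad of upright, below 0.03 m/s; bowl, cup and jar upright and within 30 mm of their start (all of step 2 and value of joint each of knob_a, knob_b above 1.25 rad and angle between each of cassette, bowl, cup, jar's own z axis and vertical below 0.35 rad and linear speed of cassette below 0.03 m/s and distance of each of bowl, cup, jar from where it was at the start of the episode below 0.03 m); the arm keeps its last pose, push and grip.
It fails at once if the bowl is pushed more than 30 mm or tipped (distance of bowl from where it was at the start of the episode above 0.03 m or angle between bowl's own z axis and vertical above 0.35 rad).
It fails at once if the cup is pushed more than 30 mm or tipped (distance of cup from where it was at the start of the episode above 0.03 m or angle between cup's own z axis and vertical above 0.35 rad).
It fails at once if the jar is pushed more than 30 mm or tipped (distance of jar from where it was at the start of the episode above 0.03 m or angle between jar's own z axis and vertical above 0.35 rad).
It also fails if it takes over 54 s, if anything falls off the work surface, if the arm or the gripper's body presses on something with over 40 N, if the wrist force passes 120 N, or if a joint passes its speed limit or range.

ROBOT

A 6-joint arm with a two-finger parallel gripper is mounted at the origin on the work surface. World frame = base frame: x ahead of the robot, y to its left, z up, the work surface at z = 0. Lengths are in m, angles in rad, forces in N, time in s.
With the tool pointing down it reaches from about 0.275 to 0.75 m from the base axis. Payload 10.2 kg.
Tool frame: the origin (TCP) lies midway between the tips of the shut fingers; the grasp point (between the pads) lies 19 mm behind it (env.hold_point_z is the distance from the TCP to the grasp point, in m); x points along the fingers, z is the direction in which the jaws open and shut, and the axes are right-handed (so a half turn about x gives the same grasp; the last joint's range is limited). The gripper opens to 85 mm and grips with 20 to 120 N. Pads are 22 mm wide; open, the fingers measure 114 mm over their backs; the gripper's body (76 mm by 85 mm) begins 54 mm behind the grasp point. The pads swing forward as they close: fully open they stand 13 mm farther back than shut.
Start: joints at [-1.49, 0.313, 1.498, -0, 1.331, -0.223], TCP at [0.157, -0.501, 0.231] pointing down, gripper open.
Joint ranges: [-2.94, 2.94], [-0.97, 2.17], [0.19, 2.56], [-1.23, 4.37], [0.02, 3.11], [-2.88, 2.88]. Speed limits (rad/s): [2.39, 2.39, 3.01, 3.14, 3.14, 3.14].

INTERFACE

Orientations are given as a unit quaternion [x, y, z, w].
In Python, from bench import env, kinematics, monitor, eyes, job gives the robot as it stands. The module is installed in compiled form; this text tells all that it offers. Calls block until the motion is done:
- env.reach(position, orientation): joint-space move of the TCP to a pose.
- env.movel(position, velocity=0.15, frame=None, guard=None): straight line of the TCP; frame=None keeps the orientation; velocity is the mean speed in m/s. With guard (N) it stops when the force on the tool has changed by that much, and returns True; else False.
- env.set_joints(angles): joint-space move.
- env.release() and env.close_gripper(effort=None): open the fingers fully, or close them until they stop; effort is the grip in N (None keeps the last).
- env.hold(seconds).
- kinematics.ik(position, orientation): joint angles nearest the present ones, or None.
- monitor.sense(): the state.
- eyes.grab_frame(name): name is "scene" or "side" or "wrist"; returns a dict with "frame" (384x512x3 uint8, red, green, blue), "mtx" (3x3 intrinsics, pixels), "view" (4x4, takes a point from world to camera coordinates). Camera axes: x right, y down, z forward; pixel columns grow to the right and rows downward; lengths in m; the calibration is good to about 2 mm. A picture is of the moment at which its call begins. There is no depth.
A pose or a line that the arm cannot do raises env.MotionError and nothing moves.
- job.hand_in(): hands the job in, once; it reports no verdict.
The state is a dict: "clock": time; "joints": joint angles; "qvel": joint speeds; "joint_efforts": joint torques, N m; "position": TCP position; "ee_rot": TCP orientation; "contact_force": force on the tool from outside, world axes, zero at the start; "ft_torque": the same for the moment, N m; "finger_gap": opening from 0.0 (shut) to 1.0 (fully open).
Only numpy, scipy, OpenCV 4.12 (cv2) and the standard library are available. Lean on these libraries where they do the work, as an engineer would, in place of code of your own. Each camera call takes 0.05 s, during which the arm holds its last target.

## Working session

There is one attempt and no reset: what is moved stays moved. The work goes in short steps, each a Python script; the robot and the scene stay as the last script left them, time stands still between calls to the robot, and variables do not carry over. Pictures are saved under pics/ and viewed, and the job is handed in when it is done.

```bash
mkdir -p pics; python3 - <<'E'
from bench import env, kinematics, monitor, eyes, job
import cv2,numpy as np
s=monitor.sense()
for k,v in s.items(): print(k,np.round(v,3))
print(env.hold_point_z)
for n in ["scene","side","wrist"]:
    d=eyes.grab_frame(n); np.savez(f"pics/{n}0.npz",**d)
    cv2.imwrite(f"pics/{n}0.png",cv2.resize(d["frame"][:,:,::-1],(800,600),interpolation=cv2.INTER_CUBIC))
    print(n,d["mtx"].tolist(),np.round(d["view"],3).tolist())
E
```

```text
clock 0.0
joints [-1.49   0.313  1.498  0.     1.331 -0.223]
qvel [-0.001 -0.     0.    -0.001  0.     0.001]
joint_efforts [ 1.0000e-03 -4.1227e+01 -2.5974e+01 -0.0000e+00  4.0000e-03 -0.0000e+00]
position [ 0.157 -0.501  0.231]
ee_rot [ 0.419  0.57  -0.418  0.57 ]
contact_force [ 0.286 -0.158 -0.169]
ft_torque [-0.003 -0.011  0.028]
finger_gap 0.998
0.0187
scene [[385.1550818803185, 0.0, 247.15991829137525], [0.0, 385.1550818803185, 192.42479668422703], [0.0, 0.0, 1.0]] [[0.045, 0.999, -0.003, -0.045], [0.834, -0.04, -0.55, -0.447], [-0.549, 0.022, -0.835, 1.199], [0.0, 0.0, 0.0, 1.0]]
side [[354.6284205526121, 0.0, 258.7401825914279], [0.0, 354.6284205526121, 189.04002615976646], [0.0, 0.0, 1.0]] [[0.962, -0.271, -0.004, -0.568], [-0.158, -0.55, -0.82, 0.188], [0.22, 0.789, -0.573, 0.766], [0.0, 0.0, 0.0, 1.0]]
wrist [[339.5101279943354, 0.0, 258.28757564024636], [0.0, 339.5101279943354, 188.19517711961052], [0.0, 0.0, 1.0]] [[0.299, -0.954, -0.002, -0.525], [-0.913, -0.287, 0.289, -0.037], [-0.276, -0.085, -0.957, 0.379], [0.0, 0.0, 0.0, 1.0]]
```

View pics/scene0.png

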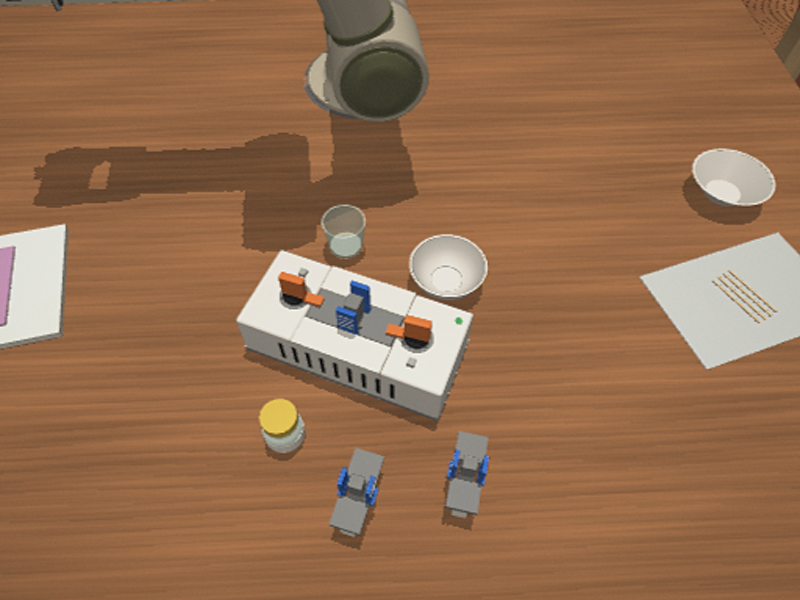

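View pics/side0.png

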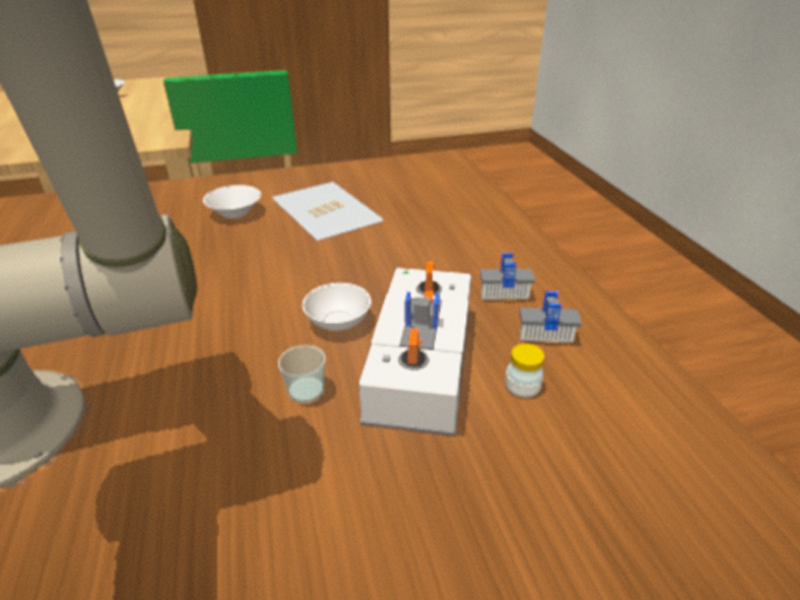

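View pics/wrist0.png

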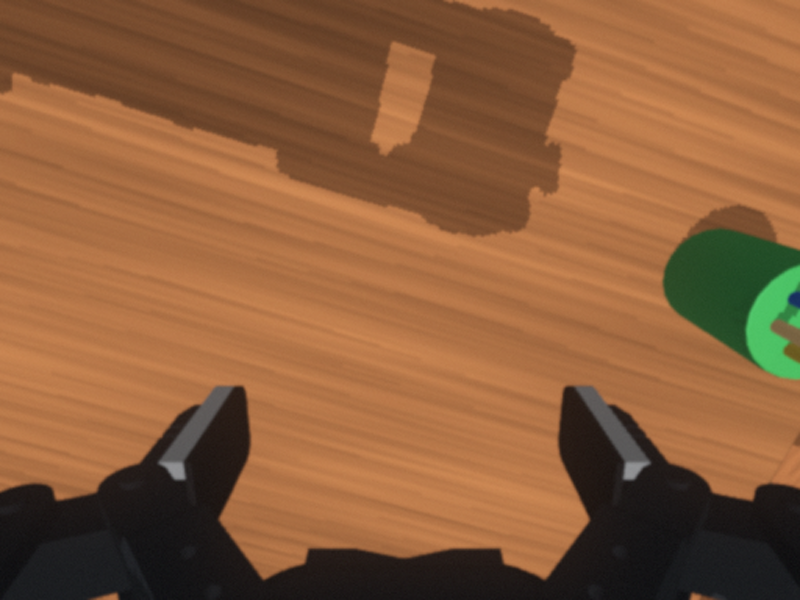

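The scene view shows the unit around (355,325) of 800x600, with orange knobs at (292,287) and (417,328) and the blue catches at (352,305). The bowl and cup are just behind it and the jar is in front. The two small lookalikes stand free on the table, near (357,490) and (467,475). Next I'll measure.

```bash
cat > h.py <<'E'
import numpy as np,cv2
from bench import env, kinematics, monitor, eyes, job
def ray(d,px):
    V=d["view"];R=V[:3,:3];c=-R.T@V[:3,3]
    p=np.linalg.inv(d["mtx"])@np.array([px[0],px[1],1.]);return c,R.T@p
def onz(d,px,z):
    c,r=ray(d,px);return c+r*(z-c[2])/r[2]
def proj(d,P):
    q=d["view"][:3,:3]@np.array(P)+d["view"][:3,3];q=d["mtx"]@q;return q[:2]/q[2]
def mask(d,col):
    h=cv2.cvtColor(d["frame"],cv2.COLOR_RGB2HSV)
    if col=="o": m=cv2.inRange(h,(3,200,120),(12,255,255))
    if col=="b": m=cv2.inRange(h,(105,150,60),(125,255,255))
    if col=="w": m=cv2.inRange(h,(0,0,190),(180,40,255))
    return m
def blobs(m,amin=15):
    n,l,s,c=cv2.connectedComponentsWithStats(m)
    return [(s[i].tolist(),np.round(c[i],1).tolist(),l==i) for i in range(1,n) if s[i][4]>=amin]
def grab(n,tag):
    d=eyes.grab_frame(n);np.savez(f"pics/{n}{tag}.npz",**d)
    cv2.imwrite(f"pics/{n}{tag}.png",cv2.resize(d["frame"][:,:,::-1],(800,600),interpolation=cv2.INTER_CUBIC));return d
E
python3 - <<'E'
from h import *
for n in ["scene","side"]:
    d=dict(np.load(f"pics/{n}0.npz"))
    for c in "obw":
        for s,ce,_ in blobs(mask(d,c)): print(n,c,s,ce, np.round(onz(d,ce,0.1),3))
d=dict(np.load("pics/scene0.npz"))
im=d["frame"][150:280,140:320,::-1]
cv2.imwrite("pics/crop.png",cv2.resize(im,None,fx=4.4,fy=4.4,interpolation=cv2.INTER_CUBIC))
E
```

```text
scene b [224, 180, 13, 20, 109] [231.1, 187.3] [ 0.588 -0.014  0.1  ]
scene b [215, 196, 14, 17, 88] [222.2, 203.0] [ 0.625 -0.033  0.1  ]
scene b [287, 288, 7, 18, 44] [290.1, 297.3] [0.822 0.082 0.1  ]
scene b [306, 292, 6, 18, 60] [308.5, 300.7] [0.83  0.113 0.1  ]
scene b [216, 300, 7, 17, 80] [219.0, 308.3] [ 0.836 -0.04   0.1  ]
scene b [234, 305, 8, 18, 67] [236.9, 314.4] [ 0.847 -0.01   0.1  ]
scene w [444, 95, 52, 36, 1170] [466.6, 111.5] [0.398 0.546 0.1  ]
scene w [0, 144, 42, 76, 2348] [21.8, 180.9] [ 0.551 -0.45   0.1  ]
scene w [214, 149, 14, 4, 19] [220.5, 150.9] [ 0.49  -0.035  0.1  ]
scene w [410, 149, 102, 87, 5212] [468.4, 191.0] [0.62  0.469 0.1  ]
scene w [266, 151, 46, 39, 1000] [286.9, 173.5] [0.558 0.104 0.1  ]
scene w [263, 153, 11, 21, 26] [265.8, 161.9] [0.525 0.062 0.1  ]
scene w [152, 160, 151, 93, 4934] [229.7, 206.9] [ 0.635 -0.018  0.1  ]
side o [272, 175, 5, 13, 29] [274.2, 181.8] [0.642 0.041 0.1  ]
side b [322, 178, 7, 5, 32] [325.1, 179.9] [0.767 0.014 0.1  ]
side b [350, 187, 6, 3, 18] [352.5, 188.0] [ 0.816 -0.038  0.1  ]
side b [350, 194, 8, 4, 18] [353.7, 195.4] [ 0.804 -0.066  0.1  ]
side b [349, 203, 8, 8, 52] [352.2, 206.8] [ 0.78  -0.104  0.1  ]
side w [73, 51, 6, 4, 16] [75.3, 52.4] [-0.009  1.542  0.1  ]
side w [175, 117, 70, 36, 1308] [208.7, 134.4] [0.527 0.349 0.1  ]
side w [130, 119, 36, 15, 402] [148.1, 126.1] [0.348 0.464 0.1  ]
side w [230, 172, 71, 82, 3194] [268.2, 215.9] [ 0.588 -0.083  0.1  ]
side w [195, 182, 42, 25, 815] [215.9, 193.9] [0.493 0.03  0.1  ]
side w [324, 234, 22, 15, 141] [335.4, 241.3] [ 0.694 -0.196  0.1  ]
side w [186, 242, 19, 13, 203] [195.2, 248.0] [ 0.422 -0.138  0.1  ]
```

View pics/crop.png

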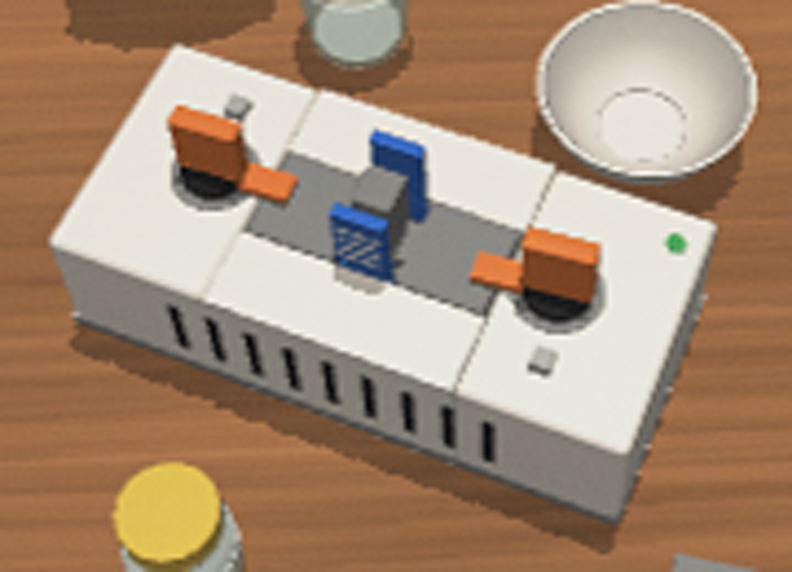

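```bash
python3 - <<'E'
from h import *
d=dict(np.load("pics/scene0.npz"))
C=np.array([[178,46],[714,228],[626,455],[52,243]])/4.4+[140,150]
W=np.array([onz(d,p,.08) for p in C]);print(W.round(4))
print([np.linalg.norm(W[i]-W[(i+1)%4]).round(4) for i in range(4)])
c=W.mean(0);u=(W[1]+W[2]-W[0]-W[3]);print(c,np.degrees(np.arctan2(u[1],u[0])))
v=(W[3]+W[2]-W[0]-W[1]);print(np.degrees(np.arctan2(v[1],v[0])))
for n,p in [("jar",(172,510)),("cup",(355,30)),("bowl",(645,85))]:
    print(n,onz(d,np.array(p)/4.4+[140,150],.065 if n=="jar" else .03))
for p in [(182,122),(239,135),(526,242),(597,250)]: print(onz(d,np.array(p)/4.4+[140,150],.122))
E
```

```text
[[ 0.4968 -0.1256  0.08  ]
 [ 0.6176  0.1315  0.08  ]
 [ 0.7308  0.0791  0.08  ]
 [ 0.6111 -0.1787  0.08  ]]
[np.float64(0.284), np.float64(0.1248), np.float64(0.2843), np.float64(0.126)]
[ 0.61405674 -0.02342881  0.08      ] 64.95981394277851
-24.862443677637728
jar [ 0.74064673 -0.11833667  0.065     ]
cup [ 0.45063654 -0.03884616  0.03      ]
bowl [0.49554626 0.11551662 0.03      ]
[ 0.57461737 -0.11371148  0.122     ]
[ 0.58319284 -0.08730179  0.122     ]
[0.64667475 0.0401657  0.122     ]
[0.65223974 0.07089635 0.122     ]
```

```bash
cat >> h.py <<'E'
from scipy.spatial.transform import Rotation as Ro
def quat(yaw):  # yaw of jaw axis (tool z), tool x down
    z=np.array([np.cos(yaw),np.sin(yaw),0]);x=np.array([0,0,-1.]);y=np.cross(z,x)
    return Ro.from_matrix(np.stack([x,y,z],1)).as_quat()
E
python3 - <<'E'
from h import *
s=monitor.sense()
R=Ro.from_quat(s["ee_rot"]).as_matrix();print(R.round(3))
d=dict(np.load("pics/wrist0.npz"));V=d["view"];c=-V[:3,:3].T@V[:3,3];print("cam in tool",R.T@(c-s["position"]))
th=np.radians(65)
for nm,P in [("K1",(0.651,0.056)),("K2",(.577,-.103)),("C",(.614,-.0234))]:
  for y in np.degrees(th)+90+np.array([0,40,80,-180,-140,-100]):
    q=kinematics.ik([*P,.092],quat(np.radians(y)));print(nm,y,None if q is None else np.round(q,2))
print(kinematics.ik([.614-0.03,-.0234,.33],quat(np.radians(-25))))
E
```

```text
[[-0.     0.954  0.299]
 [ 0.001  0.299 -0.954]
 [-1.     0.    -0.001]]
cam in tool [-0.14198754  0.07436271  0.00082903]
K1 155.0 [-0.09  0.72  1.24 -0.    1.19 -2.8 ]
K1 195.0 [-0.09  0.72  1.24 -0.    1.19  2.79]
K1 235.0 [-0.09  0.72  1.24 -0.    1.19  2.09]
K1 -25.0 [-0.09  0.72  1.24 -0.    1.19  0.34]
K1 15.0 [-0.09  0.72  1.24 -0.    1.19 -0.35]
K1 55.0 [-0.09  0.72  1.24 -0.    1.19 -1.05]
K2 155.0 None
K2 195.0 [-0.38  0.58  1.48 -0.    1.08  2.5 ]
K2 235.0 [-0.38  0.58  1.48 -0.    1.08  1.81]
K2 -25.0 [-0.38  0.58  1.48 -0.    1.08  0.06]
K2 15.0 [-0.38  0.58  1.48 -0.    1.08 -0.64]
K2 55.0 [-0.38  0.58  1.48 -0.    1.08 -1.34]
C 155.0 None
C 195.0 [-0.23  0.64  1.38 -0.    1.13  2.65]
C 235.0 [-0.23  0.64  1.38 -0.    1.13  1.95]
C -25.0 [-0.23  0.64  1.38 -0.    1.13  0.21]
C 15.0 [-0.23  0.64  1.38 -0.    1.13 -0.49]
C 55.0 [-0.23  0.64  1.38 -0.    1.13 -1.19]
[-2.40368320e-01  4.07207512e-01  1.11340524e+00 -4.44089210e-16
  1.62097990e+00  1.95963993e-01]
```

```bash
python3 - <<'E'
from h import *
a=np.radians(155)
env.reach([.614-.035*np.cos(a),-.0234-.035*np.sin(a),.27],quat(np.radians(65)))
env.hold(.3)
d=grab("wrist","1");print(monitor.sense()["clock"])
E
```

```text
2.9
```

View pics/wrist1.png

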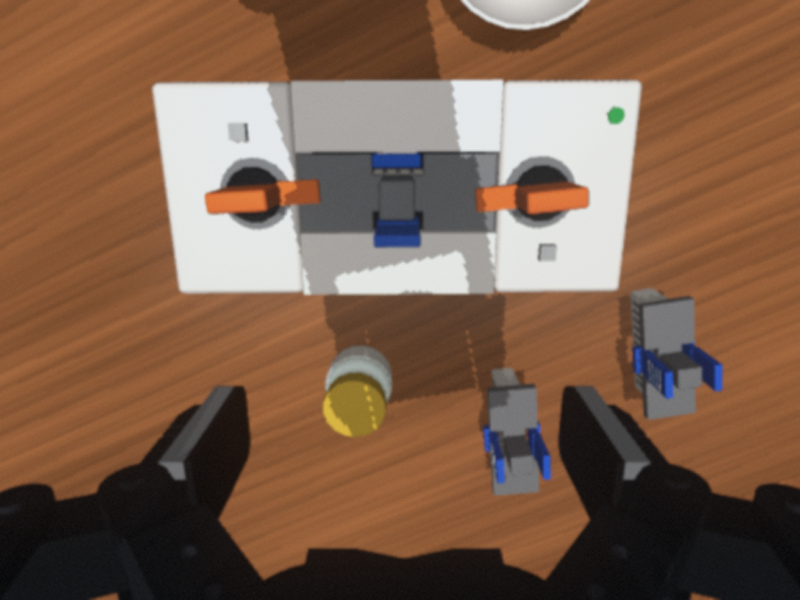

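The wrist view shows the deck corners at (154,84), (639,81), (620,292) and (180,293). The knob discs are near (253,192) and (541,191), and the paddles are at (397,160) and (397,235). The unit looks square to the camera.

```bash
python3 - <<'E'
from h import *
d=dict(np.load("pics/wrist1.npz"))
f=lambda p,z:onz(d,np.array(p)*0.64-0.18,z)
C=[(154,84),(639,81),(620,292),(180,293)]
W=np.array([f(p,.08) for p in C]);print(W.round(4))
print([np.linalg.norm(W[i]-W[(i+1)%4]).round(4) for i in range(4)])
print("c",W.mean(0));u=(W[1]+W[2]-W[0]-W[3]);v=(W[0]+W[1]-W[2]-W[3])
print(np.degrees([np.arctan2(u[1],u[0]),np.arctan2(v[1],v[0])-np.pi/2]))
a=f((253,192),.087);b=f((541,191),.087);print("discs",a,b,(a+b)/2,np.linalg.norm(a-b),np.degrees(np.arctan2(*(b-a)[1::-1])))
pa=f((397,154),.124);pb=f((397,240),.124);print("paddles outer top",pa,pb,np.linalg.norm(pa-pb),(pa+pb)/2)
# wing tops via orange mask
h=cv2.cvtColor(d["frame"],cv2.COLOR_RGB2HSV)
m=cv2.inRange(h,(3,150,120),(15,255,255))
for s,ce,l in blobs(m,40):
    ys,xs=np.nonzero(l); P=np.array([onz(d,(x,y),.1) for x,y in zip(xs,ys)])[:,:2]
    w,E=np.linalg.eigh(np.cov(P.T));e=E[:,1];print(s,ce,P.mean(0),np.degrees(np.arctan2(e[1],e[0]))%180)
cv2.imwrite("pics/crop2.png",cv2.resize(d["frame"][90:160,110:400,::-1],None,fx=2.75,fy=2.75,interpolation=cv2.INTER_CUBIC))
E
```

```text
[[ 0.4928 -0.128   0.08  ]
 [ 0.611   0.1291  0.08  ]
 [ 0.7291  0.0785  0.08  ]
 [ 0.608  -0.1822  0.08  ]]
[np.float64(0.283), np.float64(0.1285), np.float64(0.2875), np.float64(0.1274)]
c [ 0.61020868 -0.02563346  0.08      ]
[65.19897971 65.79859179]
discs [ 0.57159314 -0.10452542  0.087     ] [0.64474761 0.05352927 0.087     ] [ 0.60817037 -0.02549807  0.087     ] 0.17416331885484404 65.16328479369591
paddles outer top [ 0.58730901 -0.01520582  0.124     ] [ 0.62871895 -0.03472825  0.124     ] 0.045781097363235906 [ 0.60801398 -0.02496703  0.124     ]
[0, 0, 512, 370, 88894] [242.6, 176.6] [ 0.65766726 -0.06093579] 66.68520575346338
[177, 115, 27, 16, 363] [190.6, 122.5] [ 0.58283252 -0.07688964] 66.98964140676212
[305, 118, 26, 17, 359] [317.3, 126.3] [0.63463861 0.02596668] 72.96784652712427
[337, 119, 39, 18, 543] [355.5, 127.4] [0.65024235 0.05712818] 71.87764218640686
[132, 121, 39, 15, 534] [151.6, 128.3] [ 0.57239547 -0.11158985] 68.01719047708569
```

View pics/crop2.png

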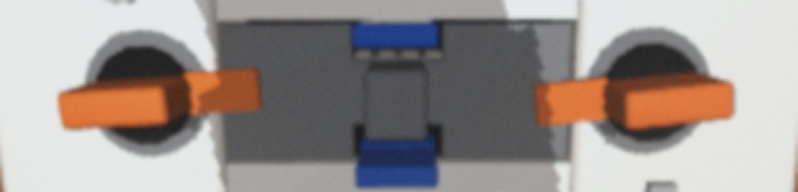

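```bash
python3 - <<'E'
from h import *
env.reach([.6473,.0549,.16],quat(np.radians(-18)))
print(env.movel([.6473,.0549,.094],velocity=.12,guard=10))
d=grab("wrist","2");s=monitor.sense();print(s["clock"],s["position"],s["contact_force"])
E
```

```text
False
5.0667 [0.64786058 0.05482345 0.09515845] [0.33721734 0.05720118 0.10302985]
```

View pics/wrist2.png

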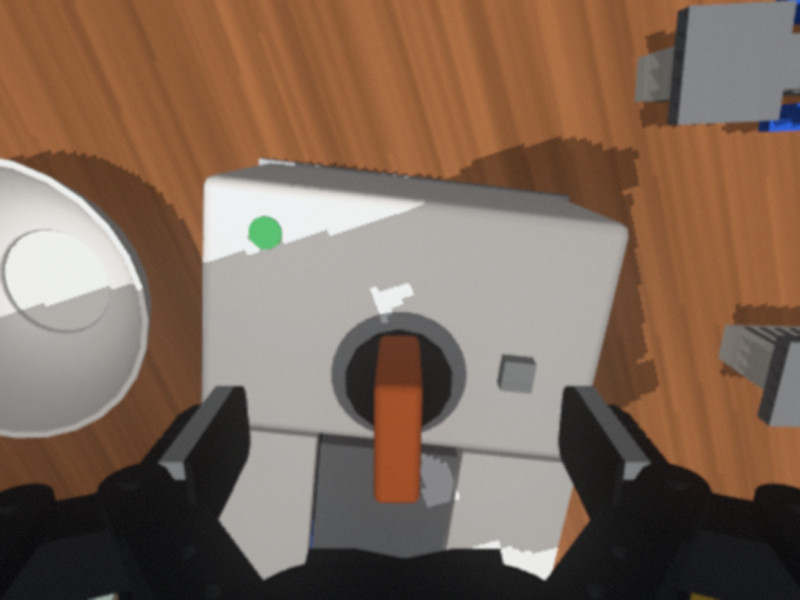

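The wing sits square between the fingers, at column 398 against a finger midline near 403. I'll check the position along the wing, then grip and turn.

```bash
python3 - <<'E'
from h import *
d=dict(np.load("pics/wrist2.npz"))
for p in [(398,380),(398,440),(398,502)]: print(onz(d,np.array(p)*.64-.18,.122))
env.close_gripper(40)
s=monitor.sense();print(s["clock"],s["position"],s["contact_force"].round(1),s["ft_torque"].round(2),s["finger_gap"])
E
```

```text
[0.65264898 0.07163839 0.122     ]
[0.647579   0.05619807 0.122     ]
[0.64192818 0.0389888  0.122     ]
5.725 [0.64630857 0.0552056  0.0942348 ] [-7.2  1.6  5.5] [ 0.13  1.09 -0.05] 0.13193534329273893
```

```bash
python3 - <<'E'
from h import *
for y in [2,22,42,54]:
    env.reach([.6458,.0553,.0945],quat(np.radians(y)))
    s=monitor.sense();R=Ro.from_quat(s["ee_rot"]).as_matrix()
    print(y,np.degrees(np.arctan2(R[1,2],R[0,2])).round(1),s["clock"],s["position"].round(4),s["contact_force"].round(1),s["ft_torque"].round(2))
E
```

```text
2 1.8 6.15 [0.6458 0.0553 0.0943] [ 1.3  0.4 -2.3] [ 0.01 -0.23  0.02]
22 21.7 6.575 [0.6454 0.0553 0.0943] [-2.6 -1.1 -1.3] [-0.07  0.29  0.06]
42 41.8 7.0 [0.6451 0.0551 0.0943] [-4.8 -1.  -1.2] [-0.2   0.69 -0.02]
54 53.8 7.3167 [0.6449 0.055  0.0943] [-5.1 -2.1 -0.3] [-0.32  0.89  0.07]
```

```bash
python3 - <<'E'
from h import *
for y in [56,58]:
    env.reach([.6450,.0553,.0945],quat(np.radians(y)));env.hold(.1)
    s=monitor.sense();R=Ro.from_quat(s["ee_rot"]).as_matrix()
    print(y,np.degrees(np.arctan2(R[1,2],R[0,2])).round(1),s["clock"],s["position"].round(4),s["contact_force"].round(1),s["ft_torque"].round(2))
    if abs(s["ft_torque"][2])>.5: break
env.release(); env.hold(.2)
env.movel([.645,.0553,.17],velocity=.2)
grab("scene","3")
# K2
K2=[.5725,-.1050]
env.reach([*K2,.17],quat(np.radians(-22.5)))
print(env.movel([*K2,.094],velocity=.12,guard=10))
d=grab("wrist","3");s=monitor.sense();print(s["clock"],s["position"],s["contact_force"])
E
```

```text
56 55.9 7.6667 [0.6449 0.055  0.0943] [-2.7 -5.  -2.1] [-0.57  0.28 -0.2 ]
58 57.8 8.0167 [0.6448 0.055  0.0943] [-3.3 -4.1 -2.8] [-0.69  0.39 -0.82]
False
11.375 [ 0.57303168 -0.10507452  0.09493023] [ 0.87986951 -0.30966733 -0.31365994]
```

View pics/wrist3.png

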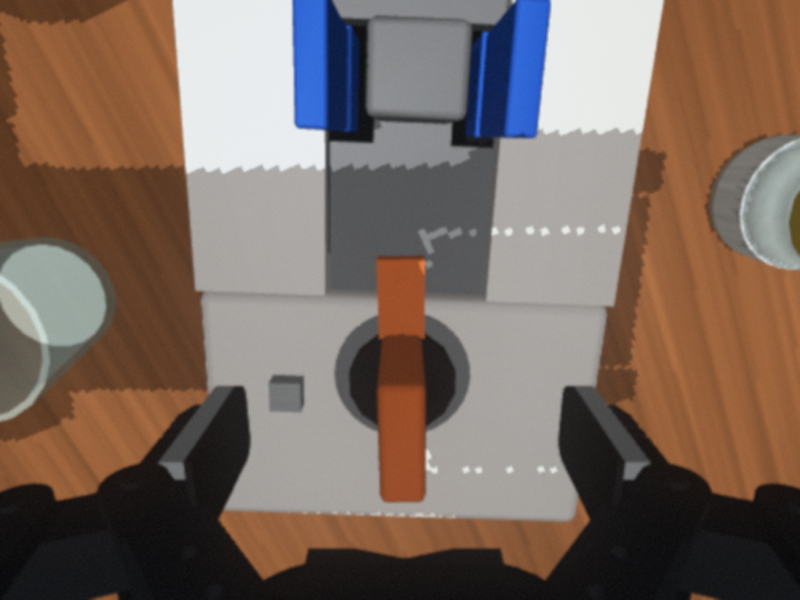

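View pics/scene3.png

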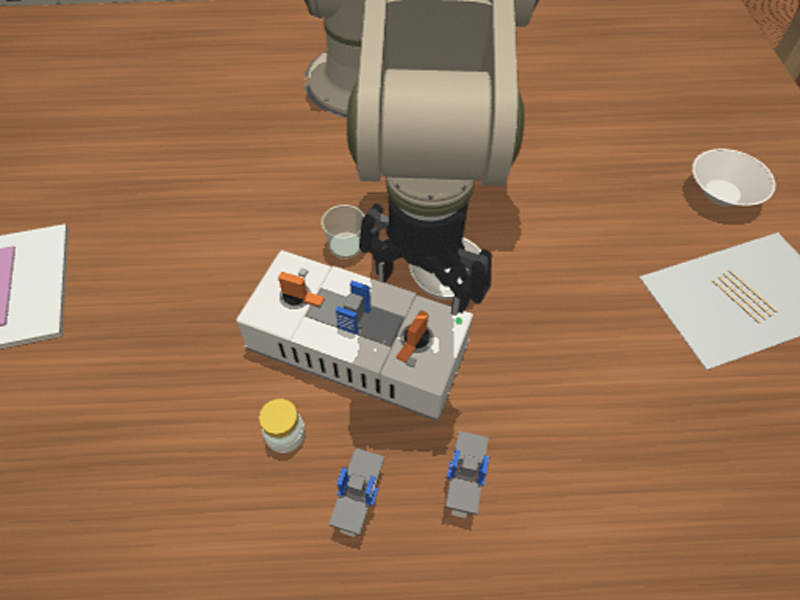

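Knob 1's tab now points off the cassette at (405,352), and the moment rose at the stop. Knob 2's wing is centred between the fingers at column 401, so I'll do the same there.

```bash
python3 - <<'E'
from h import *
env.close_gripper(40)
s=monitor.sense();print(s["clock"],s["position"],s["contact_force"].round(1),s["finger_gap"])
K=[.5716,-.1050]
for y in [0,22,42,54,56,58]:
    env.reach([*K,.0945],quat(np.radians(y)))
    s=monitor.sense();R=Ro.from_quat(s["ee_rot"]).as_matrix()
    print(y,np.degrees(np.arctan2(R[1,2],R[0,2])).round(1),s["clock"],s["position"].round(4),s["contact_force"].round(1),s["ft_torque"].round(2))
    if abs(s["ft_torque"][2])>.6: break
env.hold(.1);s=monitor.sense();K=s["position"][:2]
env.release(); env.hold(.2)
env.movel([*K,.18],velocity=.2)
C=[.6085,-.0250]
env.reach([*C,.18],quat(np.radians(-24.5)))
print(env.movel([*C,.125],velocity=.12,guard=10))
grab("scene","4");d=grab("wrist","4");s=monitor.sense();print(s["clock"],s["position"],s["contact_force"])
E
```

```text
12.0333 [ 0.57239264 -0.10495997  0.09415418] [-2.8  0.2  2.1] 0.12888322935514462
0 -0.2 12.5 [ 0.572  -0.1049  0.0942] [ 4.9  0.7 -5.3] [ 0.13 -0.84 -0.  ]
22 21.7 12.9583 [ 0.5717 -0.105   0.0942] [ 3.7  0.5 -6.8] [ 0.06 -0.86  0.02]
42 41.7 13.3833 [ 0.5715 -0.1051  0.0942] [ 3.6 -0.8 -7.8] [-0.12 -0.63  0.07]
54 53.6 13.7 [ 0.5713 -0.1052  0.0942] [ 3.3 -2.1 -8.4] [-0.42 -0.43  0.04]
56 55.8 13.95 [ 0.5713 -0.1052  0.0942] [ 2.6 -3.3 -8.6] [-0.54 -0.29 -0.21]
58 57.8 14.2 [ 0.5713 -0.1052  0.0943] [ 1.1 -4.3 -9.2] [-0.63 -0.21 -0.96]
False
17.9083 [ 0.60899951 -0.02512448  0.12607622] [-0.04241059 -0.4946738   0.79607466]
```

View pics/wrist4.png

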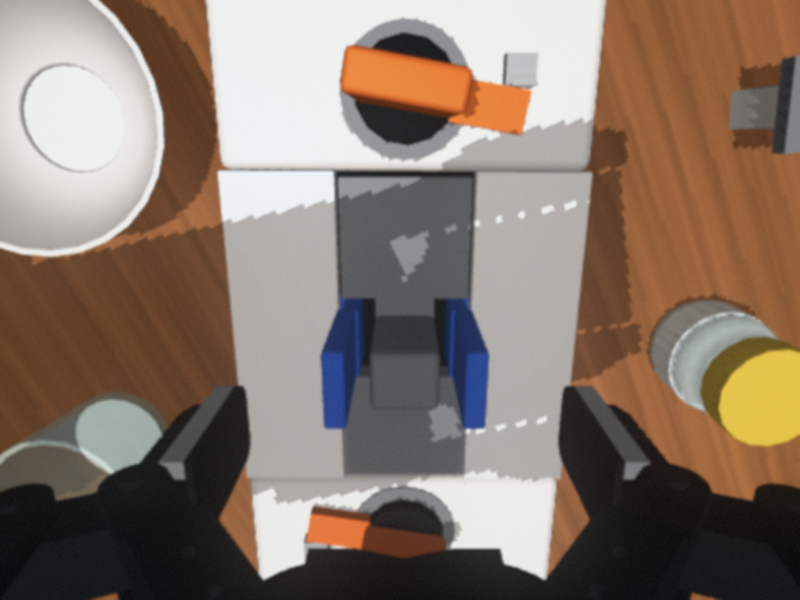

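View pics/scene4.png

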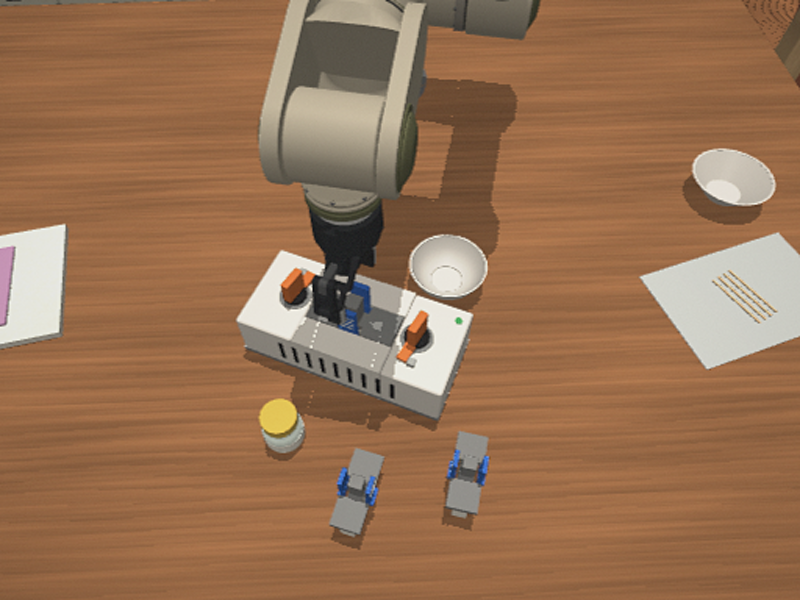

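Both tabs are off the cassette, and the knob grips put the unit's centre at (0.608,-0.025). The paddles sit midway between the fingers, at column 405 against 403. Now I'll pinch and lift.

```bash
python3 - <<'E'
from h import *
def st(t):
    s=monitor.sense();print(t,s["clock"],s["position"].round(4),s["contact_force"].round(1),s["ft_torque"].round(2),round(s["finger_gap"],3))
C=[.6076,-.0251]
print(env.movel([*C,.0875],velocity=.1,guard=12));st("down")
env.close_gripper(60);env.hold(.3);st("closed")
p=monitor.sense()["position"]
grab("side","5")
print(env.movel([C[0],C[1],p[2]+.02],velocity=.04,guard=15));st("up20")
env.hold(.2);st("up20")
grab("side","6");grab("wrist","6")
E
```

```text
False
down 18.4333 [ 0.6079 -0.0252  0.088 ] [-0.1 -0.5  0.8] [ 0.02 -0.04  0.05] 0.996
closed 19.275 [ 0.609  -0.0255  0.0899] [ 0.1 -0.5 11.1] [-0.03  0.15 -0.02] 0.37
True
up20 19.5833 [ 0.6075 -0.0251  0.0905] [ 1.7 -1.1 -1.8] [-0.08 -0.25 -0.1 ] 0.369
up20 19.7833 [ 0.6075 -0.0252  0.09  ] [2.  0.5 0.8] [-0.05 -0.32 -0.12] 0.372
```

View pics/side6.png

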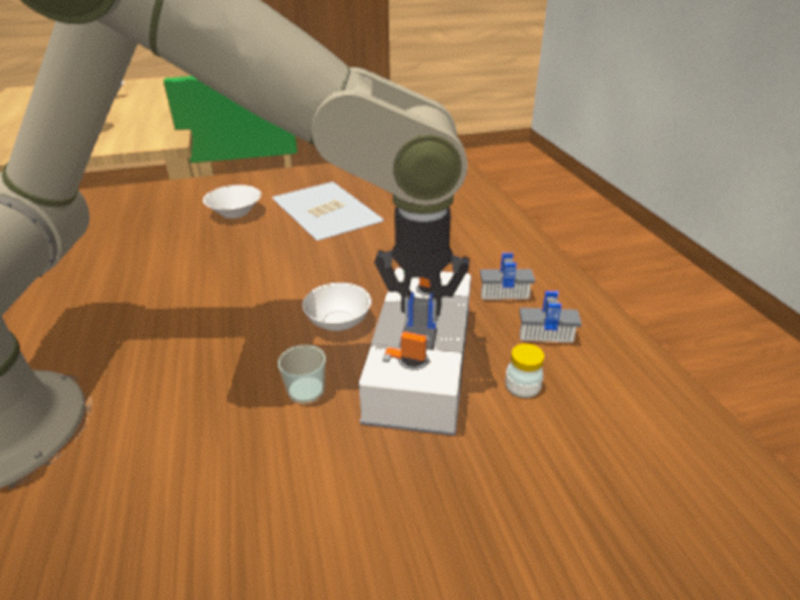

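View pics/wrist6.png

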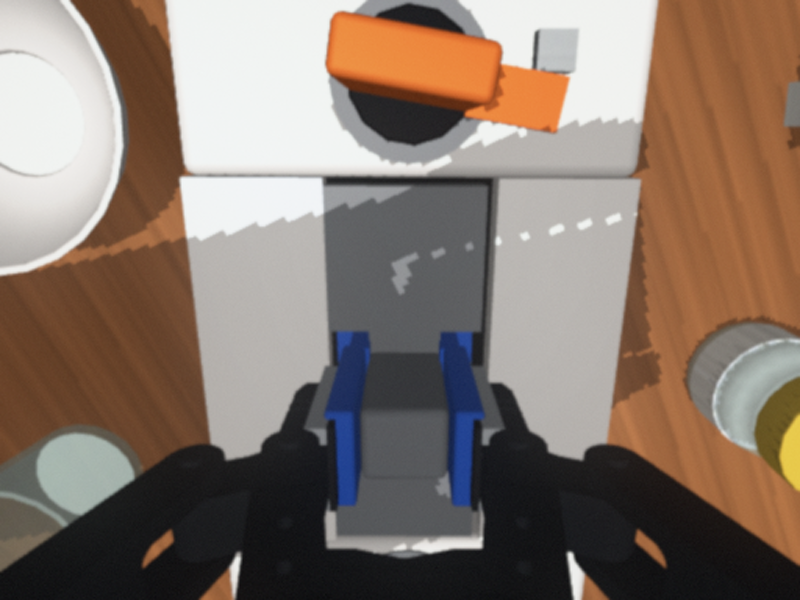

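The pinch looks centred and symmetric. The guard tripped only because the closing preload (11 N up) relaxed, so I'll keep lifting with that re-zeroed.

```bash
python3 - <<'E'
from h import *
def st(t):
    s=monitor.sense();print(t,s["clock"],s["position"].round(4),s["contact_force"].round(1),s["ft_torque"].round(2),round(s["finger_gap"],3))
print(env.movel([.6078,-.0251,.108],velocity=.04,guard=15));st("up20")
env.hold(.2);st("up20")
grab("side","7");grab("wrist","7")
E
```

```text
False
up20 20.475 [ 0.6075 -0.025   0.1079] [-0.3  0.2 -3.3] [ 0.02 -0.01  0.  ] 0.372
up20 20.675 [ 0.6076 -0.025   0.1077] [ 0.2  0.1 -3.2] [-0.02 -0.03  0.06] 0.368
```

View pics/side7.png

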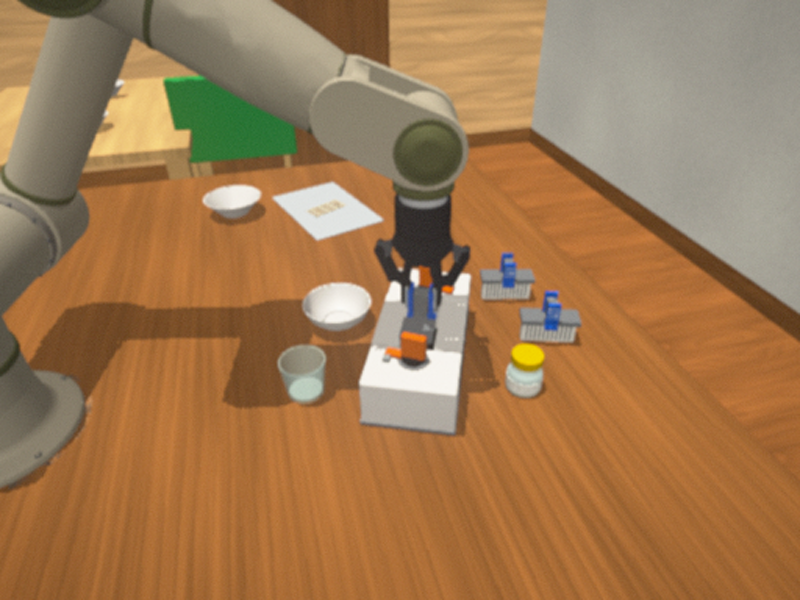

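View pics/wrist7.png

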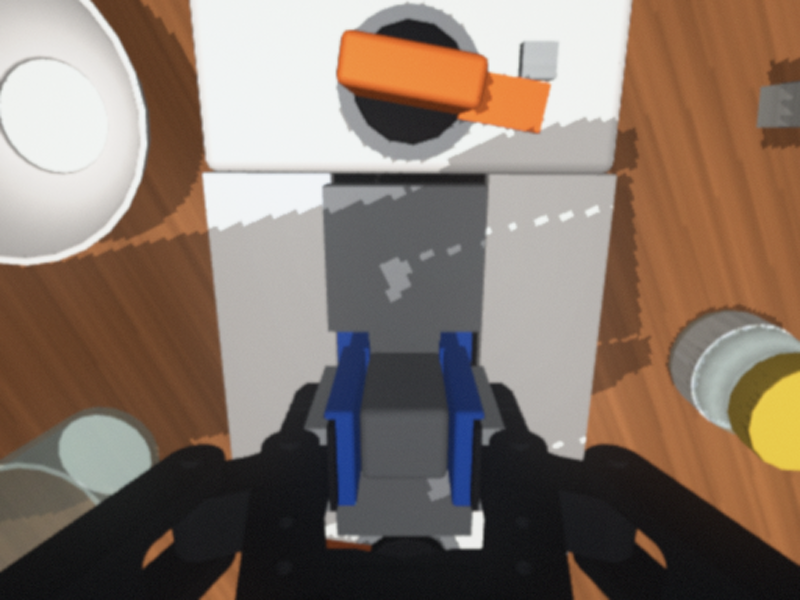

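The cassette is rising with the fingers, and the 3.2 N load matches its weight. I'll keep lifting.

```bash
python3 - <<'E'
from h import *
def st(t):
    s=monitor.sense();print(t,s["clock"],s["position"].round(4),s["contact_force"].round(1),s["ft_torque"].round(2),round(s["finger_gap"],3),np.abs(s["qvel"]).max().round(4))
print(env.movel([.6078,-.0251,.225],velocity=.06,guard=15));st("up")
env.hold(.7);st("up")
grab("side","8");grab("scene","8");grab("wrist","8")
E
```

```text
False
up 22.875 [ 0.6077 -0.0251  0.2247] [ 0.9 -0.2 -2.8] [ 0.01 -0.03 -0.03] 0.372 0.0031
up 23.575 [ 0.6078 -0.0251  0.225 ] [-0.6 -0.2 -3.2] [ 0.    0.03 -0.01] 0.376 0.0018
```

View pics/side8.png

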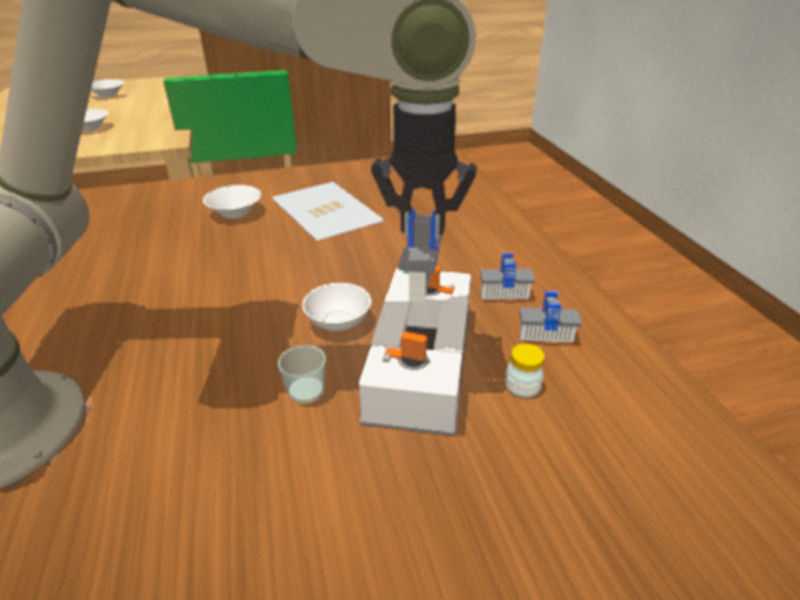

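View pics/scene8.png

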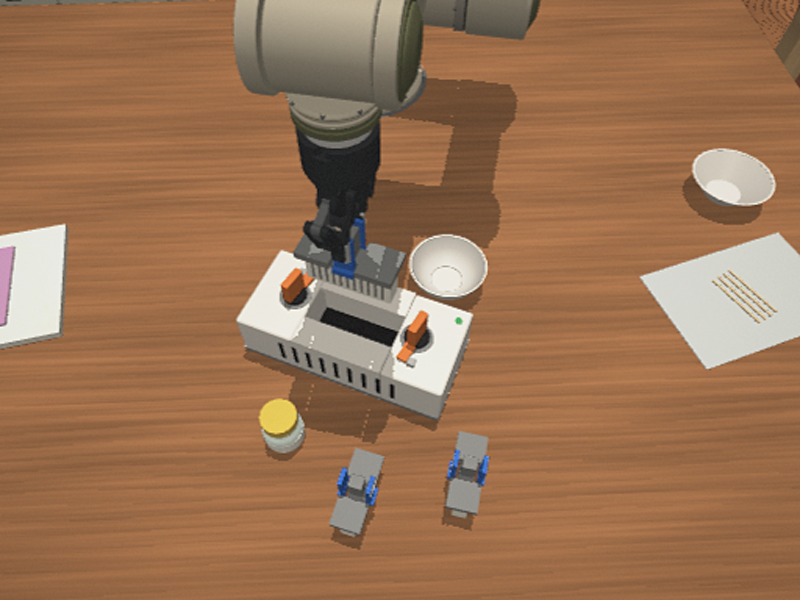

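View pics/wrist8.png

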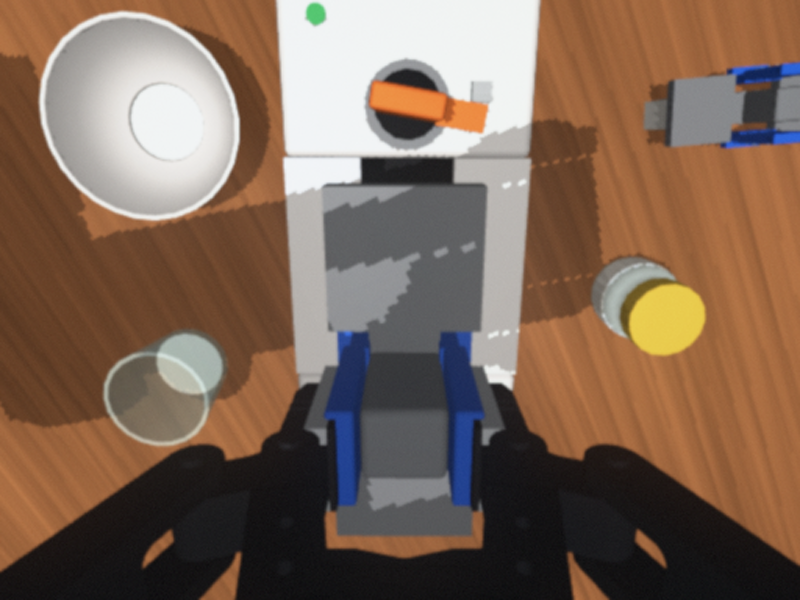

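The cassette hangs upright above the empty well, gripped the same as at the start of the lift. Both tabs are open and the bystanders haven't moved, so I'm handing in.

```bash
python3 - <<'E'
from h import *
job.hand_in()
E
```

```text
the job is handed in; nothing more can be done
```

I turned both orange knobs to their end stops, pinched the cassette's two catches, and lifted the cassette straight up. I handed the job in at about 23.6 s of the 54 s, with the arm still holding it; the hand-in gives no verdict.

**Last checks:**
- **Knobs:** the turning moment rose at the stop on each one (0.82 and 0.96 N m). The final images show both tabs off the cassette.
- **Cassette:** the TCP rose 135 mm while holding it. That puts the underside about 155 mm above the table, or 75 mm above the deck, assuming it did not slip in the fingers. It looks upright, the load is a steady 3.2 N or so, and the arm is still.
- **Bystanders:** the bowl, cup and jar look to be where they started in the scene view.

**Checks that failed or disagreed:**
- **First lift:** it stopped on its 15 N guard because the upward force left from closing the fingers (11 N) relaxed. I carried on from there without trouble.
- **Unit position:** the first camera estimates differed by about 4–5 mm. Gripping the two knobs settled it at (0.608, -0.025).
- **Catch travel:** I could not measure it directly. The finger gap held steady at 0.37, about 31 mm if the scale is linear, against an expected 38 mm fully pinched. Both catches look pinched, and the teeth came free of the deck.

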